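# Clip the sample tube into the mixer and start it

## Task

Take the purple-capped tube from the white cradle and press it gently down between the spring fingers of the tube mixer until both clips have snapped around it and it sits fully home, centred along the clips (cap to either side). Then press the mixer's green start button, and leave the red-capped tube and the other things where they are.

Things in the scene. Friction and masses are not known exactly. Their poses are not given: they have to be found in the camera images.
- tube: The tube to load: opaque white rigid tube, 60 g, purple cap, lying level. Origin on its axis in the middle of the straight part; y along the tube towards the cap. Straight part 30 mm diameter, y = -40 to +42 mm; cap 35 mm diameter, to y = +62; cone to the tip at y = -56. Grip it across the middle, between the supports. Brittle: never push it with over 20 N.
- tube_red: An identical tube with a red cap, same frame, in the cradle's other place, axes 70 mm apart. To be left alone.
- cradle: Fixed white cradle, base plate 125 x 84 x 6 mm, origin at the centre of its underside. Two places at its x = -35 and +35 mm for tubes lying along its y, axis 38 mm above the table; V supports 8 mm wide at y = -30 and +30 mm, about 33 mm high. Which tube lies in which place varies.
- mixer: Fixed bench tube mixer, cream and navy, origin under it on the table, z up. Housing x = -125 to +65, 150 mm wide in y, 50 mm high. On it an aluminium deck 64 x 96 mm carries two spring clips at y = -30 (a) and +30 mm (b), each 12 mm wide, that hold a tube along y. The deck's height differs by 0 to 36 mm from run to run and is NOT reported: feel or look for it. It stays put under load.
- clip_low (a point): Where the middle of a home tube's axis would be if the deck stood lowest (mixer x = 5, y = 0, z = 96 mm); really 0 to 36 mm straight above. Axes as the mixer's. A lowered tube touches the lips 23 mm above home, resists most around 18 mm above (some 7 to 12 N in all), passes its width at 11, then is drawn down onto a rigid V saddle. Deck plate 30 mm below the home axis.
- clip_a_near (a joint): spring finger angle (rad) of clip a (mixer y = -30 mm), the finger on the button's side. 0 = at rest, empty; grows as it is pushed outward. About 0.012 with the tube fully home, about 0.10 as the tube's full width passes. Round yellow lip, 8 mm thick, 11 mm above a home tube's axis; 21 mm free gap between facing lips.
- clip_a_far (a joint): spring finger angle (rad) of clip a (mixer y = -30 mm), the finger away from the button. 0 = at rest, empty; grows as it is pushed outward. About 0.012 with the tube fully home, about 0.10 as the tube's full width passes. Round yellow lip, 8 mm thick, 11 mm above a home tube's axis; 21 mm free gap between facing lips.
- clip_b_near (a joint): spring finger angle (rad) of clip b (mixer y = +30 mm), the finger on the button's side. 0 = at rest, empty; grows as it is pushed outward. About 0.012 with the tube fully home, about 0.10 as the tube's full width passes. Round yellow lip, 8 mm thick, 11 mm above a home tube's axis; 21 mm free gap between facing lips.
- clip_b_far (a joint): spring finger angle (rad) of clip b (mixer y = +30 mm), the finger away from the button. 0 = at rest, empty; grows as it is pushed outward. About 0.012 with the tube fully home, about 0.10 as the tube's full width passes. Round yellow lip, 8 mm thick, 11 mm above a home tube's axis; 21 mm free gap between facing lips.
- start (a joint): Travel of the green start button (m): 0 = out, 0.006 = fully pressed, about 5 N; springs back.
- start_top (a point): Middle of the top of the green round start button, 28 mm diameter, on the mixer's housing at mixer x = -95, y = +35 mm; pressed straight down.
- reagent: Brown reagent bottle, 64 mm diameter, 130 mm high, origin under it. Bystander.
- beaker: Open clear beaker, 72 mm diameter, 85 mm high, origin under it. Bystander.
- dropper: Small white bottle with a blue cap, 32 mm diameter, 60 mm high, origin under it. Bystander.
Mind the look-alikes: they are no part of the job. Leave any turquoise or yellow look-alike of the tube alone.

How it is judged:
On the way, in this order (a step that is already met when the one before it is completed fails the run):
1. the purple-capped tube is home in both clips and let go (value of joint clip_a_near between 0.003 and 0.05 rad and value of joint clip_a_far between 0.003 and 0.05 rad and value of joint clip_b_near between 0.003 and 0.05 rad and value of joint clip_b_far between 0.003 and 0.05 rad and z of tube in the frame of clip_low between -0.004 and 0.041 m and x of tube in the frame of clip_low between -0.004 and 0.004 m and y of tube in the frame of clip_low between -0.006 and 0.006 m and angle between the y axis of tube and the y axis of mixer, either way round below 0.07 rad and contact force between the fingers and tube below 0.5 N), for 0.2 s.
2. the start button is pressed (value of joint start above 0.0035 m), for 0.02 s.
At the end, for the whole second after the job is handed in: The purple-capped tube is at rest fully home in both clips (finger angles 0.003 to 0.05 rad: within about 1.5 mm of the saddle), centred within 4 mm across and 6 mm along, in line within 0.07 rad; after that the start button was pressed 3.5 mm or more and is out again (value of joint clip_a_near between 0.003 and 0.05 rad and value of joint clip_a_far between 0.003 and 0.05 rad and value of joint clip_b_near between 0.003 and 0.05 rad and value of joint clip_b_far between 0.003 and 0.05 rad and z of tube in the frame of clip_low between -0.004 and 0.041 m and x of tube in the frame of clip_low between -0.004 and 0.004 m and y of tube in the frame of clip_low between -0.006 and 0.006 m and angle between the y axis of tube and the y axis of mixer, either way round below 0.07 rad and linear speed of tube below 0.02 m/s and value of joint start below 0.002 m); the robot touches nothing.
It fails at once if the tube is pressed against the mixer with more than 45 N (all contacts added up) (contact force between tube and mixer above 45 N).
It fails at once if the start button is pressed before the tube is in the clips (value of joint start above 0.003 m and distance between tube and clip_low above 0.055 m).
It fails at once if the red-capped tube or another bystander is moved by more than 20 mm (distance of any of tube_red, reagent, beaker, dropper from where it was at the start of the episode above 0.02 m).
It also fails if it takes over 67 s, if anything falls off the work surface, if the arm or the gripper's body presses on something with over 40 N, if the wrist force passes 120 N, or if a joint passes its speed limit or range.

## Robot

A 6-joint arm with a two-finger parallel gripper is mounted at the origin on the work surface. World frame = base frame: x ahead of the robot, y to its left, z up, the work surface at z = 0. Lengths are in m, angles in rad, forces in N, time in s.
With the tool pointing down it reaches from about 0.35 to 1 m from the base axis. Payload 7.1 kg.
Tool frame: the origin (TCP) lies on the centre line of the jaws, within the pads' length; the fingertips stand env.tcp_to_tips ahead of it and the grasp point (between the pads) is the TCP (env.tcp_to_tips is the distance from the TCP to the fingertips, in m); z points along the fingers, y is the line along which they close (so a half turn about z gives the same grasp; the last joint's range is limited). The gripper opens to 85 mm and grips with 20 to 120 N. Pads are 22 mm wide; open, the fingers measure 114 mm over their backs; the gripper's body (76 mm by 85 mm) begins 54 mm behind the grasp point. The pads swing forward as they close: fully open they stand 13 mm farther back than shut.
Start: joints at [1.19, 0.423, 1.63, -0, 1.089, -0.019], TCP at [0.221, 0.585, 0.25] pointing down, gripper open.
Joint ranges: [-3, 3], [-0.9, 2.11], [0.09, 2.58], [-1.31, 4.45], [0.11, 2.69], [-2.54, 2.54]. Speed limits (rad/s): [2.39, 2.39, 3.01, 3.14, 3.14, 3.14].

## Interface

Orientations are given as a unit quaternion [x, y, z, w].
In Python, from workcell import env, optics, order gives the robot as it stands.
- The arm moves only by the tool carry_out, never from a script. Its argument "series" is one flat list of numbers, 7 for each row, row after row: the shift along the tool's x, y, z in cm, then the turn, a rotation vector about the tool's x, y, z in units of 5 degrees (1.0 is 5 degrees), then the finger opening in cm, from 0 to 8.54. In form: [x, y, z, wx, wy, wz, claw, x, y, z, wx, wy, wz, claw, ...]. A call has 1 to 12 rows; each row is the pose to reach, as a shift and turn from the pose commanded when the call began, along the tool's axes at that moment; what a row does not reach only later rows make up. A row lasts 1/8 s, in which the tool goes at most 62.5 mm and 10.7 degrees, less where a joint would pass 70% of its speed; a pose out of reach is approached as far as the arm can. A call with a gripper value outside its range is refused whole. The fingers move at their own pace and stop on an object; "grip_force" is the grip in N (left out, the last holds). Time passes only in rows, so rows that repeat a pose let the fingers close. It gives the time, the measured TCP pose, the force, the opening and the grip force at its end, in the units of the state.
- env.state(): the state, without advancing time (a new reading comes with each control period).
- optics.get_image(name): name is "side" or "top" or "wrist"; returns a dict with "frame" (420x560x3 uint8, red, green, blue), "mtx" (3x3 intrinsics, pixels), "D" ([k1, k2, p1, p2, k3] as OpenCV has them; the pictures are not rectified), "R" (3x3) and "t" (3): a world point X has camera coordinates R X + t. Camera axes: x right, y down, z forward; pixel columns grow to the right and rows downward; lengths in m; the calibration is good to about 2 mm. A picture is of the moment at which its call begins. There is no depth.
- order.sign_off(): hands the job in; it is judged then, once.
The state is a dict: "time_s": time; "joint_positions": joint angles; "qd": joint speeds; "effort": joint torques, N m; "eef_pos": TCP position; "tcp_rot": TCP orientation; "wrist_force": force on the tool from outside, world axes, zero at the start; "wrist_torque": the same for the moment, N m; "gripper_width": opening from 0.0 (shut) to 1.0 (fully open); "finger_force": force on a finger pad.
Only numpy, scipy, OpenCV 4.12 (cv2) and the standard library are available. Lean on these libraries where they do the work, as an engineer would, in place of code of your own. Each camera call takes 0.05 s, during which the arm holds its last target. There are 200 camera calls.

## Working session

There is one attempt and no reset: what is moved stays moved. The work goes in short steps, Python scripts to look and compute and a tool call to move; the robot and the scene stay as the last step left them, time stands still between calls to the robot, and variables do not carry over. Pictures are saved under pics/ and viewed, at most 10 in all, crops included, and the job is handed in when it is done.

Besides the shell and the picture viewer there is one more tool, called after "Emit:" as name(argument=value, ...) on one line, values as JSON. carry_out: Moves the arm, as the interface text tells. Its arguments: {"type":"object","properties":{"series":{"type":"array"},"grip_force":{"type":"number"}},"required":["series"]}

```bash
ls; mkdir -p pics
python3 - <<'E'
from workcell import env,optics
import cv2,numpy as np
print(env.state(), env.tcp_to_tips)
a=[]
for n in("side","top","wrist"):
    d=optics.get_image(n);np.savez(f"pics/{n}0.npz",**d)
    cv2.imwrite(f"pics/{n}0.png",d["frame"][:,:,::-1]);print(n,d["mtx"].round(1).tolist(),np.round(d["D"],3),(-d["R"].T@d["t"]).round(3))
E
```

```text
pics
{'time_s': 0.0, 'joint_positions': array([ 1.18997653e+00,  4.23845553e-01,  1.63070554e+00, -2.81419973e-05,
        1.08861100e+00, -1.90097260e-02]), 'qd': array([ 0.00095459, -0.00121001,  0.00052829,  0.00190114,  0.00013624,
        0.00088794]), 'effort': array([ 1.57459443e-03, -5.57386208e+01, -2.81744134e+01,  5.27417069e-05,
        7.31744556e-03,  5.53953086e-06]), 'eef_pos': array([0.22102115, 0.58404877, 0.24953663]), 'tcp_rot': array([ 1.79913428e-01,  9.83682135e-01, -7.71563256e-04, -1.43620360e-04]), 'wrist_force': array([0.54742889, 0.83689667, 0.9459616 ]), 'wrist_torque': array([ 0.0179386 ,  0.03413872, -0.01006364]), 'finger_force': 0.0, 'gripper_width': 0.9969248249156302} 0.019
side [[481.3, 0.0, 274.4], [0.0, 481.3, 216.4], [0.0, 0.0, 1.0]] [-0.028  0.     0.     0.     0.   ] [ 0.173 -0.562  0.955]
top [[456.5, 0.0, 279.2], [0.0, 456.5, 209.0], [0.0, 0.0, 1.0]] [-0.014  0.     0.     0.     0.   ] [0.463 0.064 1.155]
wrist [[370.9, 0.0, 282.8], [0.0, 370.9, 208.1], [0.0, 0.0, 1.0]] [-0.049  0.     0.     0.     0.   ] [0.156 0.608 0.372]
```

View pics/top0.png

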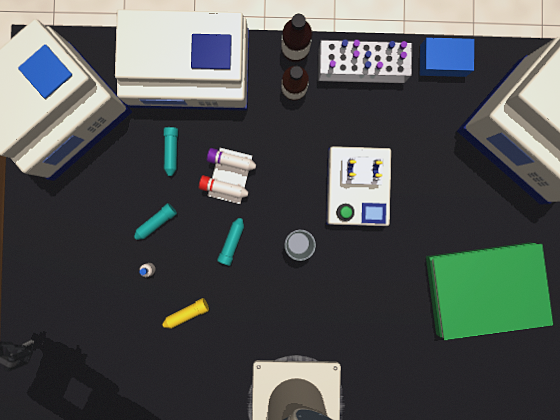

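View pics/side0.png

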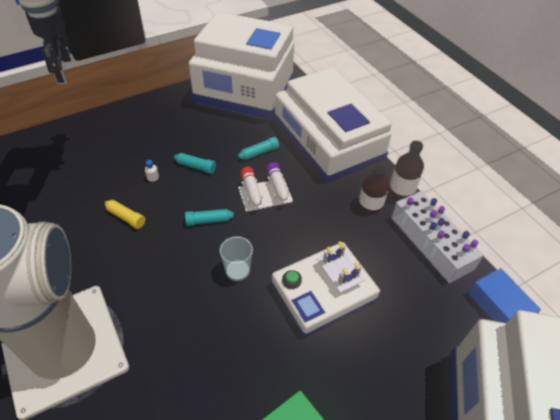

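Top view candidates: purple-capped tube (217,156), the red-capped one (209,184), teal look-alikes (170,150), (155,222) and (231,242), and a yellow one (186,314). By the description I choose the one at (217,156), which is at (273,168) in the side view. The mixer is at (360,186) with its button at (346,212), and the beaker is at (300,245). Next: a close crop and rough positions.

```bash
cat > h.py <<'E'
import cv2,numpy as np
from scipy.spatial.transform import Rotation as Ro
def load(n): return dict(np.load(f"pics/{n}.npz"))
def snap(n,k):
    from workcell import optics
    d=optics.get_image(n);np.savez(f"pics/{k}.npz",**d);cv2.imwrite(f"pics/{k}.png",d["frame"][:,:,::-1]);return d
def ray(d,p):
    q=cv2.undistortPoints(np.array([[p]],float),d["mtx"],d["D"])[0,0]
    v=d["R"].T@np.array([*q,1]);return -d["R"].T@d["t"],v/np.linalg.norm(v)
def plane(d,p,z):
    c,v=ray(d,p);return c+v*(z-c[2])/v[2]
def tri(obs):
    A=np.zeros((3,3));b=np.zeros(3);L=[ray(d,p) for d,p in obs]
    for c,v in L: P=np.eye(3)-np.outer(v,v);A+=P;b+=P@c
    X=np.linalg.solve(A,b)
    return X,max(np.linalg.norm((np.eye(3)-np.outer(v,v))@(X-c)) for c,v in L)
H={'purple':((125,90,40),(155,255,255)),'green':((45,80,40),(75,255,255)),'yellow':((18,110,90),(34,255,255)),'red':((170,120,80),(180,255,255)),'white':((0,0,120),(180,60,255))}
def blobs(d,col,box=None,amin=4):
    h=cv2.cvtColor(d["frame"],cv2.COLOR_RGB2HSV);m=cv2.inRange(h,*H[col])
    if box: k=np.zeros_like(m);x0,y0,x1,y1=box;k[y0:y1,x0:x1]=1;m=m*k
    n,l,s,c=cv2.connectedComponentsWithStats(m)
    return [(c[i].round(1).tolist(),s[i].tolist()) for i in range(1,n) if s[i][4]>=amin],l
def project(d,X): return cv2.projectPoints(np.array([X],float),cv2.Rodrigues(d["R"])[0],d["t"],d["mtx"],d["D"])[0][0,0]
def state():
    from workcell import env
    s=env.state();return np.array(s["eef_pos"]),Ro.from_quat(s["tcp_rot"]).as_matrix(),s
E
python3 - <<'E'
from h import *
t,s=load("top0"),load("side0")
bt={'purple':(195,140,260,215),'red':(195,140,260,215),'green':(325,145,395,230),'yellow':(325,145,395,230)}
bs={'purple':(235,155,300,215),'red':(235,155,300,215),'green':(270,240,380,330),'yellow':(270,240,380,330)}
for c in bt:
    a=blobs(t,c,bt[c])[0];b=blobs(s,c,bs[c])[0];print(c,a,b)
    if c!='yellow':
        k=lambda q:max(q,key=lambda e:e[1][4])[0]
        if a and b: print(tri([(t,k(a)),(s,k(b))]))
A=cv2.resize(t["frame"][140:235,190:400],None,fx=3.5,fy=3.5,interpolation=cv2.INTER_CUBIC)
B=cv2.resize(s["frame"][150:330,230:390],None,fx=1.4,fy=1.4)
im=np.zeros((590,740,3),np.uint8);im[:A.shape[0],:A.shape[1]]=A;im[335:335+B.shape[0],:B.shape[1]]=B
cv2.imwrite("pics/crop.png",im[:,:,::-1])
E
```

```text
purple [([211.3, 155.0], [206, 148, 12, 16, 126]), ([219.2, 157.0], [218, 152, 4, 11, 20])] [([272.1, 165.6], [266, 162, 14, 10, 77])]
(array([0.61415022, 0.21897029, 0.05511678]), np.float64(0.0012727875996333376))
red [] [([247.5, 166.0], [246, 166, 4, 1, 4]), ([240.0, 172.5], [240, 171, 1, 4, 4])]
green [([345.6, 211.7], [340, 206, 12, 12, 118])] [([291.9, 276.5], [286, 271, 13, 12, 123])]
(array([ 0.48452285, -0.10639691,  0.06829462]), np.float64(0.0005043871454044946))
yellow [([352.3, 161.4], [350, 160, 6, 4, 20]), ([378.4, 162.2], [376, 161, 7, 4, 20]), ([351.8, 174.1], [349, 173, 7, 3, 18]), ([378.3, 174.8], [376, 173, 6, 4, 18])] [([340.2, 243.8], [338, 241, 5, 7, 20]), ([328.6, 249.1], [327, 247, 4, 6, 14]), ([356.7, 265.9], [355, 264, 4, 5, 12]), ([344.6, 271.2], [343, 269, 4, 5, 11])]
```

View pics/crop.png

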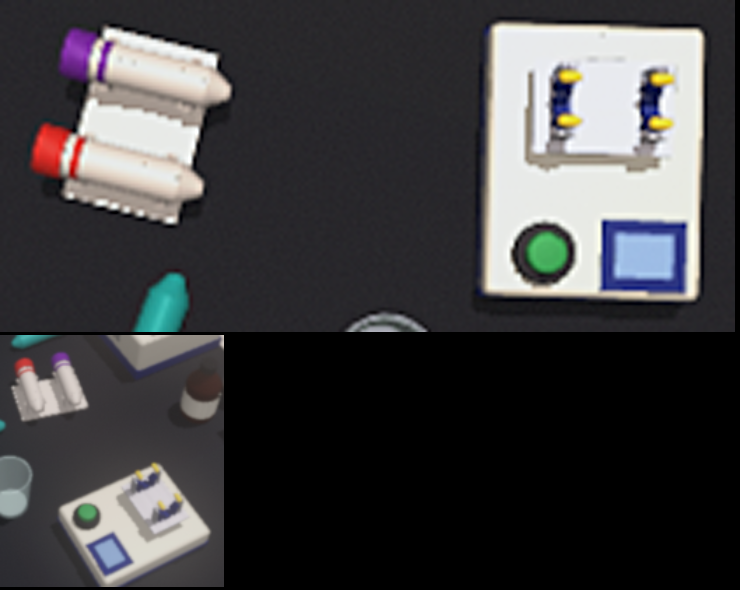

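The crop confirms it: purple cap at crop (82,55), the tube farther from the robot in the cradle. The red one is nearer, at (48,150), and the mixer has four yellow lips and the green button. Now rough poses and the first move.

Run:
```python
from h import *
t,s=load("top0"),load("side0")
for n,a,b in(("bf",(352.3,161.4),(340.2,243.8)),("bn",(351.8,174.1),(328.6,249.1)),("af",(378.4,162.2),(356.7,265.9)),("an",(378.3,174.8),(344.6,271.2))):
    X,e=tri([(t,a),(s,b)]);print(n,X.round(4),round(e,4))
C=plane(t,(211.3,155),.038);T=plane(t,(255,166),.038);u=(C-T)/np.linalg.norm(C-T);print(C,T,np.linalg.norm(C-T),np.degrees(np.arctan2(-u[0],u[1])))
M=T+u*.056;print("mid",M)
p,R,st=state();w=load("wrist0");print(R.round(3));print("cam in tool",(R.T@(-w["R"].T@w["t"]-p)).round(4),"cam axes in tool\n",(w["R"]@R).round(3))
tgt=np.array([M[0],M[1],.22]);print("shift",R.T@(tgt-p))
```

```text
bf [ 0.5983 -0.1114  0.1207] 0.0006
bn [ 0.5693 -0.1109  0.1198] 0.0007
af [ 0.5988 -0.1723  0.1166] 0.0001
an [ 0.5693 -0.172   0.1178] 0.0006
[0.61767342 0.22083593 0.038     ] [0.59298168 0.11314656 0.038     ] 0.11048385701784312 -12.913943649292973
mid [0.60549697 0.16773014 0.038     ]
[[-0.935  0.354 -0.   ]
 [ 0.354  0.935 -0.001]
 [ 0.    -0.001 -1.   ]]
cam in tool [ 0.0688 -0.0011 -0.1224] cam axes in tool
 [[ 0.     1.     0.001]
 [-0.964  0.001 -0.267]
 [-0.267 -0.001  0.964]]
shift [-0.50697128 -0.25337162  0.03000524]
```

Emit:
carry_out(series=[-4.6, -2.3, 0, 0, 0, 1.5, 5, -9.2, -4.6, 0, 0, 0, 3, 5, -13.8, -6.9, 0, 0, 0, 4.5, 5, -18.4, -9.2, 0, 0, 0, 6, 5, -23, -11.5, 0, 0, 0, 7.5, 5, -27.6, -13.8, 0, 0, 0, 9, 5, -32.2, -16.1, 0, 0, 0, 10.5, 5, -36.8, -18.4, 1, 0, 0, 12, 5, -41.4, -20.7, 2, 0, 0, 13.5, 5, -46, -23, 2, 0, 0, 15, 5, -50.7, -25.3, 2, 0, 0, 16.4, 5, -50.7, -25.3, 2, 0, 0, 16.4, 5])

```text
time_s: 1.65
eef_pos: [0.6078, 0.1658, 0.2299]
tcp_rot: [0.783, 0.623, 0.0, 0.0]
wrist_force: [-0.7, 0.2, -0.4]
gripper_width: 0.586
finger_force: 0.0
```

Run:
```python
from h import *
p,R,s=state();print(p,R.round(3)[:,1],s["time_s"],s["joint_positions"].round(2),s["qd"].round(3))
d=snap("wrist","w1");t=snap("top","t1")
print(blobs(d,"purple",amin=60)[0])
```

```text
[0.60783094 0.16575083 0.22994433] [ 0.974 -0.225  0.001] 1.65 [ 0.25  0.45  1.63 -0.    1.05  0.47] [ 0.054 -0.019  0.043  0.021  0.006 -0.018]
[([278.7, 123.4], [258, 111, 43, 26, 1060]), ([279.0, 147.8], [262, 144, 35, 9, 243])]
```

View pics/w1.png

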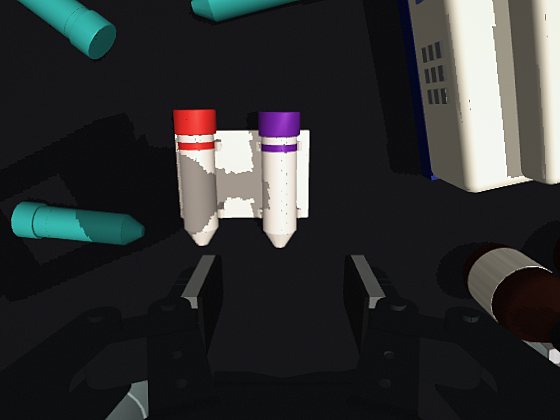

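The wrist view shows the purple tube from cap (279,123) to tip (278,246), with the red one at (200,175) to its left. A second wrist view from a shifted pose will give the height.

Emit:
carry_out(series=[0, 2.5, 1.5, 0, 0, 0, 5, -1.5, 5, 3, 0, 0, 0, 5, -1.5, 5, 3, 0, 0, 0, 5, -1.5, 5, 3, 0, 0, 0, 5])

```text
time_s: 2.25
eef_pos: [0.6503, 0.144, 0.2004]
tcp_rot: [0.781, 0.625, -0.0, -0.0]
wrist_force: [-0.1, 0.1, 0.3]
gripper_width: 0.588
finger_force: 0.0
```

```bash
cat >> h.py <<'E'
def tube_obs(d,X0,yaw=np.radians(-12.9)):
    """mid-line pixels of the tube's straight part at two stations + tip pixel; X0 rough axis middle"""
    u=np.array([-np.sin(yaw),np.cos(yaw),0]);h=cv2.cvtColor(d["frame"],cv2.COLOR_RGB2HSV)
    P=blobs(d,"purple",amin=60)[0];return P
E
python3 - <<'E'
from h import *
p,R,s=state();print(p,s["time_s"])
d=snap("wrist","w2");print(blobs(d,"purple",amin=60)[0])
a=load("w1")
A=cv2.resize(a["frame"][100:255,240:330],None,fx=3.6,fy=3.6,interpolation=cv2.INTER_CUBIC)
c=project(d,[.6055,.1677,.038]).astype(int);print(c)
x0,y0=c-[60,90];print(x0,y0)
B=cv2.resize(d["frame"][max(y0,0):y0+180,max(x0,0):x0+120],None,fx=3.2,fy=3.2,interpolation=cv2.INTER_CUBIC)
im=np.zeros((590,740,3),np.uint8);im[:A.shape[0],:A.shape[1]]=A;im[:B.shape[0],340:340+B.shape[1]]=B
cv2.imwrite("pics/crop2.png",im[:,:,::-1])
E
```

```text
[0.65028481 0.14395227 0.20036127] 2.25
[([217.0, 108.8], [194, 95, 47, 29, 1339]), ([217.8, 136.0], [198, 131, 41, 10, 319])]
[222 176]
162 86
```

View pics/crop2.png

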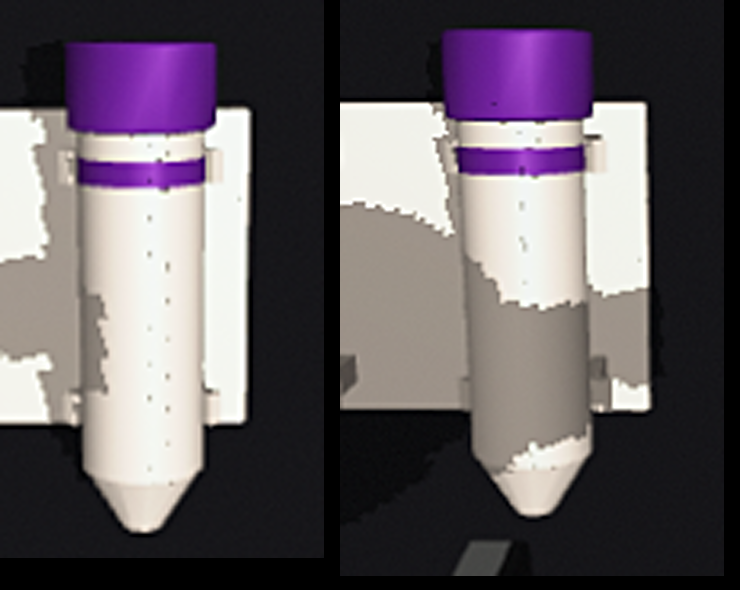

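Run:
```python
from h import *
a,b=load("w1"),load("w2")
ob=[(a,(279.6,247.1),(278.9,148)),(b,(222,246.9),(217.4,136))]
N=[];D=[]
for d,t,m in ob:
    c,v=ray(d,t);_,w=ray(d,m);n=np.cross(v,w);n/=np.linalg.norm(n);N.append(n);D.append(n@c)
u=np.cross(*N);u/=np.linalg.norm(u);print("axis",u,"yaw",np.degrees(np.arctan2(-u[0],u[1])))
T,e=tri([(o[0],o[1]) for o in ob]);print("tip",T,e)
print("band",tri([(o[0],o[2]) for o in ob]))
# assuming level axis at .038: tip and yaw from each view
for d,t,m in ob:
    P=plane(d,t,.038);Q=plane(d,m,.050);v=(Q-P)[:2];v/=np.linalg.norm(v)
    print(P,"yaw",np.degrees(np.arctan2(-v[0],v[1])),"mid",P[:2]+v*.056)
```

```text
axis [ 0.22021086  0.97533587 -0.01507032] yaw -12.722887359510798
tip [0.59135812 0.11262181 0.04294149] 9.53800853978316e-05
band (array([0.61077561, 0.19848146, 0.04199752]), np.float64(0.00014249508482578062))
[0.59090502 0.11083338 0.038     ] yaw -12.80554404571153 mid [0.60331702 0.16544054]
[0.59005611 0.11081649 0.038     ] yaw -14.191868543308454 mid [0.60378562 0.16510738]
```

Emit:
carry_out(series=[0.5, -2.5, 1.5, 0, 0, 0, 5, 1.1, -5, 4, 0, 0, 0, 5, 1.1, -5, 8, 0, 0, 0, 5, 1.1, -5, 12, 0, 0, 0, 5, 1.1, -5, 14, 0, 0, 0, 5, 1.1, -5, 15.8, 0, 0, 0, 5, 1.1, -5, 15.8, 0, 0, 0, 5, 1.1, -5, 15.8, 0, 0, 0, 5])

```text
time_s: 3.3
eef_pos: [0.6058, 0.1648, 0.0434]
tcp_rot: [0.781, 0.624, 0.001, 0.0]
wrist_force: [0.3, 0.1, -0.5]
gripper_width: 0.588
finger_force: 0.0
```

Run:
```python
from h import *
p,R,s=state();print(p.round(4),R[:,0].round(3),s["wrist_force"].round(2),s["gripper_width"])
d=snap("wrist","w3");P=blobs(d,"purple",amin=60)[0];print(P)
for q,_ in P: print(R.T@(plane(d,q,.053)-p))
```

```text
[0.6058 0.1648 0.0434] [0.22  0.975 0.001] [ 0.27  0.08 -0.47] 0.5878303288264491
[([279.0, 145.6], [227, 113, 104, 68, 6613]), ([279.3, 206.2], [237, 192, 85, 26, 1431])]
[ 0.05488131 -0.00265869 -0.00960975]
[ 0.03590349 -0.00260699 -0.0096243 ]
```

View pics/w3.png

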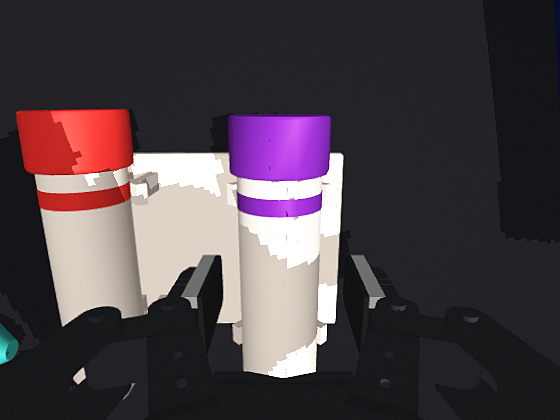

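The tube sits about 2.5 mm to the left of the jaw centre (tube axis column 280, jaws 213 and 358), and its yaw is matched. I'll correct that, then grip and lift.

Emit:
carry_out(series=[0.15, -0.25, 0.1, 0, 0, 0, 5, 0.15, -0.25, 0.1, 0, 0, 0, 4, 0.15, -0.25, 0.1, 0, 0, 0, 2.5, 0.15, -0.25, 0.1, 0, 0, 0, 2.5, 0.15, -0.25, 0.1, 0, 0, 0, 2.5, 0.15, -0.25, 0.1, 0, 0, 0, 2.5], grip_force=30)

```text
time_s: 4.1
eef_pos: [0.6047, 0.1666, 0.0423]
tcp_rot: [0.781, 0.624, 0.002, 0.001]
wrist_force: [5.7, -2.0, 3.3]
gripper_width: 0.341
finger_force: 32.6
```

Emit:
carry_out(series=[0, 0, -1, 0, 0, 0, 2.5, 0, 0, -3, 0, 0, 0, 2.5, 0, 0, -7, 0, 0, 0, 2.5, 0, 0, -12, 0, 0, 0, 2.5, 0, 0, -16, 0, 0, 0, 2.5, 0, 0, -16, 0, 0, 0, 2.5])

```text
time_s: 4.85
eef_pos: [0.6045, 0.1672, 0.2062]
tcp_rot: [0.781, 0.624, 0.003, 0.001]
wrist_force: [0.4, 0.6, -0.8]
gripper_width: 0.341
finger_force: 32.3
```

Run:
```python
from h import *
p,R,s=state();print(p.round(4),R[:,0].round(3),s["wrist_force"].round(2),s["gripper_width"],s["time_s"])
d=snap("wrist","w4");P=blobs(d,"purple",amin=60)[0];print(P)
t=snap("top","t4");sd=snap("side","s4")
# mixer yaw from lips and the place of home
L=dict(bf=[.5983,-.1114],bn=[.5693,-.1109],af=[.5988,-.1723],an=[.5693,-.172]);L={k:np.array(v) for k,v in L.items()}
c=sum(L.values())/4;v=L['bf']+L['bn']-L['af']-L['an'];print("mid lips",c,"yaw",np.degrees(np.arctan2(-v[0],v[1])))
B=np.array([.4845,-.1064]);w=c-B;print("yaw by button",np.degrees(np.arctan2(w[1],w[0])-np.arctan2(-.035,.1)),np.linalg.norm(w))
tgt=np.array([*c,.2]);print("shift",R.T@(tgt-p)*100)
```

```text
[0.6045 0.1672 0.2062] [0.22  0.975 0.003] [ 0.38  0.62 -0.82] 0.3412597273973687 4.85
[([282.9, 149.9], [231, 117, 104, 69, 6736]), ([283.2, 210.8], [241, 195, 86, 27, 1459])]
mid lips [ 0.583925 -0.14165 ] yaw 0.23481745379356073
yaw by button -0.23133501855874378 0.10548882938491644
shift [-30.58512168   4.7860802    0.55005085]
```

Gripped and lifted. Next stop is over the mixer, to view the lips beside the held tube from two lateral places.

Emit:
carry_out(series=[-5, 1.8, 0, 0, 0, -0.4, 2.5, -10, 3.7, 0, 0, 0, -0.8, 2.5, -15, 5.6, 0, 0, 0, -1.2, 2.5, -20, 7.4, 0, 0, 0, -1.6, 2.5, -25, 9.3, 0, 0, 0, -2, 2.5, -30, 11.1, 0, 0, 0, -2.3, 2.5, -34.9, 12.9, 0, 0, 0, -2.54, 2.5, -34.9, 12.9, 0, 0, 0, -2.54, 2.5, -34.9, 12.9, 0, 0, 0, -2.54, 2.5])

```text
time_s: 6.12
eef_pos: [0.6507, -0.2017, 0.1996]
tcp_rot: [0.708, 0.707, -0.001, -0.002]
wrist_force: [-0.4, 0.3, -0.5]
gripper_width: 0.344
finger_force: 32.2
```

Run:
```python
from h import *
p,R,s=state();print(p.round(4),R[:,0].round(3),s["time_s"])
d=snap("wrist","w5");print(blobs(d,"yellow",amin=15)[0]);print(blobs(d,"green",amin=60)[0]);
print(blobs(d,"purple",amin=60)[0])
```

```text
[ 0.6507 -0.2017  0.1996] [0.001 1.    0.001] 6.125
[([131.5, 65.3], [124, 50, 16, 31, 432]), ([185.8, 65.1], [178, 50, 16, 31, 430]), ([140.7, 176.5], [133, 163, 16, 28, 351]), ([191.6, 176.9], [185, 164, 14, 27, 338])]
[([35.7, 66.5], [12, 45, 48, 44, 1634]), ([13.8, 340.4], [0, 304, 36, 72, 1632])]
[([283.0, 150.1], [232, 117, 103, 69, 6692]), ([551.0, 174.8], [540, 164, 20, 25, 349]), ([283.2, 210.8], [241, 196, 86, 26, 1456])]
```

Emit:
carry_out(series=[0, -5, 0, 0, 0, 0, 2.5, 0, -10, 0, 0, 0, 0, 2.5, 0, -14, 0, 0, 0, 0, 2.5, 0, -14, 0, 0, 0, 0, 2.5, 0, -14, 0, 0, 0, 0, 2.5])

```text
time_s: 6.8
eef_pos: [0.5127, -0.2014, 0.2017]
tcp_rot: [0.707, 0.707, 0.0, 0.001]
wrist_force: [0.2, -0.2, -0.4]
gripper_width: 0.342
finger_force: 32.3
```

Run:
```python
from h import *
p,R,s=state();print(p.round(4),R[:,0].round(3),s["time_s"])
d=snap("wrist","w6");print(blobs(d,"yellow",amin=15)[0]);print(blobs(d,"green",amin=60)[0]);
print(blobs(d,"purple",amin=60)[0])
im=np.vstack([load("w5")["frame"][:300],d["frame"][:300]]);cv2.imwrite("pics/w56.png",im[:,:,::-1])
```

```text
[ 0.5127 -0.2014  0.2017] [-0.001  1.    -0.   ] 6.8
[([390.8, 65.2], [383, 50, 17, 31, 413]), ([444.6, 66.5], [437, 52, 17, 30, 410]), ([382.4, 175.8], [375, 163, 16, 27, 333]), ([432.7, 176.5], [425, 164, 16, 27, 347])]
[([240.4, 63.1], [219, 41, 44, 45, 1502]), ([52.2, 324.9], [0, 307, 124, 35, 1999]), ([22.0, 358.2], [0, 343, 65, 40, 1137]), ([113.9, 371.3], [103, 357, 23, 30, 328]), ([160.2, 398.3], [155, 387, 11, 22, 127]), ([142.7, 413.5], [132, 405, 19, 15, 149])]
[([282.4, 150.3], [231, 117, 104, 69, 6645]), ([282.6, 210.8], [240, 194, 86, 28, 1462])]
```

View pics/w56.png

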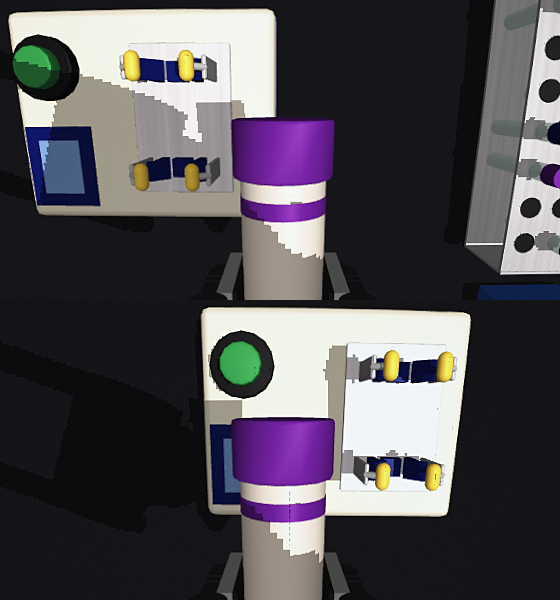

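The two views show all four lips beside the held tube: b at (131,65) and (186,65), a at (141,176) and (192,177) in the first. The button is also in both views. Triangulating now.

Run:
```python
from h import *
a,b=load("w5"),load("w6")
O=dict(bn=((131.5,65.3),(390.8,65.2)),bf=((185.8,65.1),(444.6,66.5)),an=((140.7,176.5),(382.4,175.8)),af=((191.6,176.9),(432.7,176.5)),btn=((35.7,66.5),(240.4,63.1)))
X={}
for k,(p,q) in O.items():
    X[k],e=tri([(a,p),(b,q)]);print(k,X[k].round(4),round(e,4))
c=sum(X[k] for k in('bn','bf','an','af'))/4;v=X['bn']+X['bf']-X['an']-X['af']
yaw=np.arctan2(-v[0],v[1]);print("centre",c.round(4),"yaw",np.degrees(yaw),"home axis z ~",c[2]-.011)
w=(c-X['btn'])[:2];print("yaw by button",np.degrees(np.arctan2(w[1],w[0])-np.arctan2(-.035,.1)),np.linalg.norm(w))
p,R,s=state()
for r in(117.5,185.5):
    cc,vv=ray(b,(282.5,r));C=R.T@(cc-p);V=R.T@vv;print("cap edge in tool",C+V*(-.0132-C[2])/V[2])
for r in (117.5,185.5):
    cc,vv=ray(a,(283,r))
print("shift cm",R.T@(c-p)*100)
```

```text
bn [ 0.5686 -0.1133  0.1157] 0.0
bf [ 0.5977 -0.1136  0.1159] 0.0001
an [ 0.568  -0.1731  0.116 ] 0.0001
af [ 0.5972 -0.1734  0.1161] 0.0001
btn [ 0.4832 -0.1073  0.0654] 0.0
centre [ 0.5829 -0.1434  0.1159] yaw -0.5301584907551781 home axis z ~ 0.10493059507292472
yaw by button -0.5899453223121193 0.10599269951508695
cap edge in tool [ 0.06384644 -0.00212185 -0.0132    ]
cap edge in tool [ 0.04388078 -0.00211968 -0.0132    ]
shift cm [5.82828915 6.98001707 8.58219348]
```

Emit:
carry_out(series=[3, 3.7, 0, 0, 0, 0, 2.5, 5.7, 7.2, 0, 0, 0, 0.1, 2.5, 5.7, 7.2, 2, 0, 0, 0.1, 2.5, 5.7, 7.2, 4.5, 0, 0, 0.1, 2.5, 5.7, 7.2, 5.5, 0, 0, 0.1, 2.5, 5.7, 7.2, 5.5, 0, 0, 0.1, 2.5, 5.7, 7.2, 5.5, 0, 0, 0.1, 2.5])

```text
time_s: 7.72
eef_pos: [0.5846, -0.1454, 0.1471]
tcp_rot: [0.71, 0.704, 0.0, 0.001]
wrist_force: [1.0, -0.1, -0.4]
gripper_width: 0.342
finger_force: 32.3
```

Run:
```python
from h import *
p,R,s=state();print(p.round(4),R[:,0].round(4),s["wrist_force"].round(2),s["time_s"])
t=snap("top","t7");sd=snap("side","s7");w=snap("wrist","w7")
for d,n in((t,"top"),(sd,"side"),(w,"wrist")):print(n,blobs(d,"purple",{"top":(325,145,395,230),"side":(270,200,390,330),"wrist":(200,90,360,260)}[n])[0],blobs(d,"yellow",{"top":(325,145,395,230),"side":(270,220,390,330),"wrist":(0,0,560,300)}[n])[0])
A=cv2.resize(t["frame"][140:230,320:400],None,fx=4.5,fy=4.5,interpolation=cv2.INTER_CUBIC)
B=cv2.resize(sd["frame"][200:330,270:390],None,fx=3.6,fy=3.6,interpolation=cv2.INTER_CUBIC)
im=np.zeros((480,800,3),np.uint8);im[:A.shape[0],:A.shape[1]]=A;im[:B.shape[0],365:365+B.shape[1]]=B
cv2.imwrite("pics/c7.png",im[:,:,::-1])
```

```text
[ 0.5846 -0.1454  0.1471] [ 9.3e-03  1.0e+00 -3.0e-04] [ 0.96 -0.13 -0.37] 7.725
top [([345.4, 166.0], [341, 159, 10, 16, 144]), ([354.5, 166.0], [354, 160, 2, 13, 24])] [([352.1, 174.3], [349, 173, 7, 3, 15])]
side [([327.8, 228.7], [323, 224, 11, 11, 71])] [([344.5, 271.0], [343, 269, 4, 5, 12])]
wrist [([282.5, 150.2], [231, 117, 104, 69, 6641]), ([282.8, 210.9], [240, 195, 86, 27, 1445])] [([325.7, 187.7], [325, 181, 3, 13, 21]), ([239.4, 187.2], [239, 182, 2, 11, 13])]
```

View pics/c7.png

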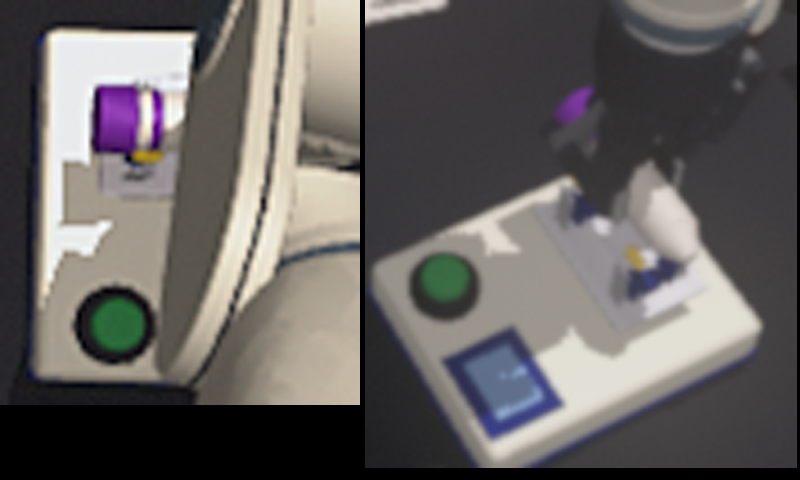

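The cap and b-clip lips are symmetric about the tube in the wrist view (lips at columns 239 and 326, tube at 282.6). I'll lower in small steps and watch the force.

Emit:
carry_out(series=[0.1, 0, 0.5, 0, 0, 0, 2.5, 0.1, 0, 1.0, 0, 0, 0, 2.5, 0.1, 0, 1.2, 0, 0, 0, 2.5, 0.1, 0, 1.2, 0, 0, 0, 2.5])

```text
time_s: 8.38
eef_pos: [0.5838, -0.1442, 0.1341]
tcp_rot: [0.71, 0.704, -0.0, -0.0]
wrist_force: [-0.6, 0.6, -1.4]
gripper_width: 0.342
finger_force: 32.4
```

Emit:
carry_out(series=[0, 0, 0.1, 0, 0, 0, 2.5, 0, 0, 0.2, 0, 0, 0, 2.5, 0, 0, 0.3, 0, 0, 0, 2.5, 0, 0, 0.3, 0, 0, 0, 2.5])

```text
time_s: 8.88
eef_pos: [0.5846, -0.1444, 0.1324]
tcp_rot: [0.71, 0.704, 0.0, 0.001]
wrist_force: [-0.1, 0.1, 6.5]
gripper_width: 0.343
finger_force: 33.0
```

Emit:
carry_out(series=[0, 0, 0.1, 0, 0, 0, 2.5, 0, 0, 0.2, 0, 0, 0, 2.5, 0, 0, 0.3, 0, 0, 0, 2.5, 0, 0, 0.3, 0, 0, 0, 2.5])

```text
time_s: 9.38
eef_pos: [0.5849, -0.1446, 0.1301]
tcp_rot: [0.71, 0.704, 0.001, 0.001]
wrist_force: [-1.3, -0.1, 11.5]
gripper_width: 0.341
finger_force: 33.5
```

Emit:
carry_out(series=[0, 0, 0.1, 0, 0, 0, 2.5, 0, 0, 0.2, 0, 0, 0, 2.5, 0, 0, 0.3, 0, 0, 0, 2.5, 0, 0, 0.3, 0, 0, 0, 2.5])

```text
time_s: 9.88
eef_pos: [0.5849, -0.1447, 0.127]
tcp_rot: [0.71, 0.704, 0.001, 0.001]
wrist_force: [-1.5, -0.1, 11.2]
gripper_width: 0.343
finger_force: 33.3
```

Emit:
carry_out(series=[0, 0, 0.1, 0, 0, 0, 2.5, 0, 0, 0.2, 0, 0, 0, 2.5, 0, 0, 0.3, 0, 0, 0, 2.5, 0, 0, 0.3, 0, 0, 0, 2.5])

```text
time_s: 10.38
eef_pos: [0.5847, -0.1446, 0.1236]
tcp_rot: [0.71, 0.704, 0.001, 0.001]
wrist_force: [-1.0, 0.1, 7.7]
gripper_width: 0.338
finger_force: 33.1
```

Past the peak; continuing.

Emit:
carry_out(series=[0, 0, 0.1, 0, 0, 0, 2.5, 0, 0, 0.2, 0, 0, 0, 2.5, 0, 0, 0.3, 0, 0, 0, 2.5, 0, 0, 0.3, 0, 0, 0, 2.5])

```text
time_s: 10.88
eef_pos: [0.5844, -0.1445, 0.1199]
tcp_rot: [0.71, 0.704, 0.0, 0.001]
wrist_force: [0.3, -0.5, 4.1]
gripper_width: 0.338
finger_force: 32.6
```

Emit:
carry_out(series=[0, 0, 0.1, 0, 0, 0, 2.5, 0, 0, 0.2, 0, 0, 0, 2.5, 0, 0, 0.3, 0, 0, 0, 2.5, 0, 0, 0.3, 0, 0, 0, 2.5])

```text
time_s: 11.38
eef_pos: [0.5837, -0.1442, 0.1157]
tcp_rot: [0.71, 0.704, -0.0, -0.0]
wrist_force: [3.8, -1.0, -3.2]
gripper_width: 0.337
finger_force: 32.0
```

Emit:
carry_out(series=[0, 0, 0.1, 0, 0, 0, 2.5, 0, 0, 0.2, 0, 0, 0, 2.5, 0, 0, 0.2, 0, 0, 0, 2.5])

```text
time_s: 11.75
eef_pos: [0.5836, -0.1441, 0.1139]
tcp_rot: [0.71, 0.704, -0.0, -0.0]
wrist_force: [4.8, -0.3, -5.2]
gripper_width: 0.337
finger_force: 32.0
```

Emit:
carry_out(series=[0, 0, 0.1, 0, 0, 0, 2.5, 0, 0, 0.2, 0, 0, 0, 2.5, 0, 0, 0.2, 0, 0, 0, 2.5])

```text
time_s: 12.12
eef_pos: [0.5836, -0.1442, 0.112]
tcp_rot: [0.71, 0.704, -0.0, -0.0]
wrist_force: [3.1, -1.0, -5.8]
gripper_width: 0.334
finger_force: 32.0
```

Emit:
carry_out(series=[0, 0, 0.1, 0, 0, 0, 2.5, 0, 0, 0.2, 0, 0, 0, 2.5, 0, 0, 0.2, 0, 0, 0, 2.5])

```text
time_s: 12.5
eef_pos: [0.584, -0.1443, 0.1104]
tcp_rot: [0.71, 0.704, 0.0, 0.0]
wrist_force: [3.1, 0.4, -1.2]
gripper_width: 0.339
finger_force: 32.2
```

Emit:
carry_out(series=[0, 0, 0.1, 0, 0, 0, 2.5, 0, 0, 0.1, 0, 0, 0, 2.5])

```text
time_s: 12.75
eef_pos: [0.5844, -0.1443, 0.1099]
tcp_rot: [0.71, 0.704, 0.0, 0.001]
wrist_force: [3.9, 0.4, 3.5]
gripper_width: 0.34
finger_force: 32.7
```

Seated (the force has turned upward at TCP z 0.110, as predicted). Release and rise.

Emit:
carry_out(series=[0, 0, 0, 0, 0, 0, 3.5, 0, 0, 0, 0, 0, 0, 5, 0, 0, 0, 0, 0, 0, 5, 0, 0, 0, 0, 0, 0, 5, 0, 0, -1, 0, 0, 0, 5, 0, 0, -3, 0, 0, 0, 5, 0, 0, -6, 0, 0, 0, 5, -1, 0, -10, 0, 0, 0, 5, -3, 4, -11, 0, 0, 0, 5, -5, 6, -11, 0, 0, 0, 5, -5, 6, -11, 0, 0, 0, 5])

```text
time_s: 14.12
eef_pos: [0.6447, -0.1961, 0.2212]
tcp_rot: [0.711, 0.703, 0.001, 0.001]
wrist_force: [-0.5, -0.2, -0.5]
gripper_width: 0.584
finger_force: 0.0
```

Run:
```python
from h import *
p,R,s=state();print(p.round(4),R[:,0].round(4),s["time_s"],s["gripper_width"])
w=snap("wrist","w8");print(blobs(w,"yellow",amin=15)[0],blobs(w,"purple",amin=60)[0])
cv2.imwrite("pics/w8.png",w["frame"][:,:,::-1])
snap("side","s8");snap("top","t8")
```

```text
[ 0.6447 -0.1961  0.2212] [ 0.0103  0.9999 -0.001 ] 14.125 0.5838403857436754
[([204.3, 79.2], [198, 65, 14, 29, 346]), ([153.1, 79.8], [146, 66, 15, 28, 349]), ([161.4, 179.9], [155, 168, 14, 25, 299]), ([209.2, 179.8], [203, 168, 13, 25, 280])] [([554.9, 12.0], [549, 2, 11, 20, 171]), ([180.5, 38.7], [151, 19, 60, 42, 2173]), ([178.3, 73.6], [160, 68, 38, 12, 383]), ([542.2, 174.7], [526, 164, 32, 23, 536]), ([553.3, 243.4], [545, 234, 15, 23, 228])]
```

View pics/w8.png

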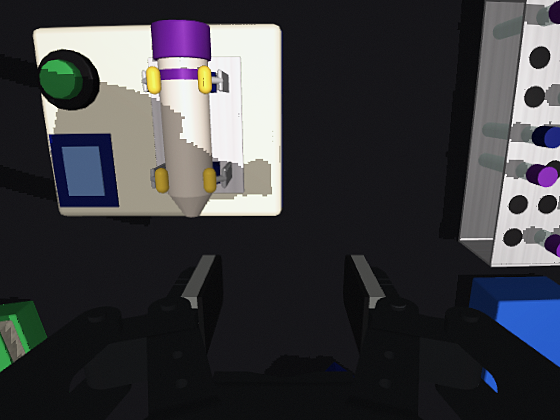

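The tube lies between all four lips: (153,80), (204,79), (161,180) and (209,180). Quick check of centring along the clips and of lip spacing, and the shift to the button.

Run:
```python
from h import *
w=load("w8");p,R,s=state();z=.116
L=[plane(w,q,z) for q in((153.1,79.8),(204.3,79.2),(161.4,179.9),(209.2,179.8))]
print("gaps",np.linalg.norm(L[1]-L[0]),np.linalg.norm(L[3]-L[2]));c=sum(L)/4;print("lips",c)
print("tip rel y (-.056)",plane(w,(191.5,216),.105)[1]-c[1]," cap edge(.062/.042)",[plane(w,(181,r),.1225)[1]-c[1] for r in(19.5,61)])
print("cap mid x",plane(w,(181,40),.1225)[0]-c[0],"band x",plane(w,(178.3,73.6),.12)[0]-c[0],"body@a x",plane(w,(185.5,180),.105)[0]-c[0])
b=np.array([.4847,-.1068,.12]);print("shift cm",R.T@(b-p)*100)
```

```text
gaps 0.030231671039978203 0.030100455429227308
lips [ 0.58291056 -0.14342275  0.116     ]
tip rel y (-.056) -0.056875442723113956  cap edge(.062/.042) [np.float64(0.06114085435822879), np.float64(0.039433931326176744)]
cap mid x 0.004893486940778291 band x 0.0014064100608055519 body@a x -0.0030703955829844976
shift cm [  8.60145424 -15.86404195   9.98621094]
```

The lips opened about 0.5 mm each, as expected for home, and the tube is centred to within about 1–2 mm along. Now the button, with the fingers shut.

Emit:
carry_out(series=[2, -4, 0, 0, 0, 0, 2, 4.5, -8, 0, 0, 0, 0, 0, 7, -12, 0, 0, 0, 0, 0, 8.6, -15.9, 0, 0, 0, 0, 0, 8.6, -15.9, 5, 0, 0, 0, 0, 8.6, -15.9, 10, 0, 0, 0, 0, 8.6, -15.9, 11.5, 0, 0, 0, 0, 8.6, -15.9, 11.5, 0, 0, 0, 0, 8.6, -15.9, 11.5, 0, 0, 0, 0])

```text
time_s: 15.4
eef_pos: [0.4862, -0.1075, 0.1058]
tcp_rot: [0.71, 0.704, 0.001, 0.001]
wrist_force: [0.3, -0.1, -0.2]
gripper_width: -0.001
finger_force: 0.0
```

Emit:
carry_out(series=[0, 0, 0.5, 0, 0, 0, 0, 0, 0, 1, 0, 0, 0, 0, 0, 0, 1.5, 0, 0, 0, 0, 0, 0, 1.8, 0, 0, 0, 0, 0, 0, 1.8, 0, 0, 0, 0])

```text
time_s: 16.02
eef_pos: [0.4854, -0.1074, 0.0863]
tcp_rot: [0.71, 0.704, 0.0, 0.0]
wrist_force: [0.2, -0.1, 5.1]
gripper_width: -0.005
finger_force: 2.0
```

Emit:
carry_out(series=[0, 0, 0.2, 0, 0, 0, 0, 0, 0, 0.2, 0, 0, 0, 0])

```text
time_s: 16.27
eef_pos: [0.4854, -0.1074, 0.085]
tcp_rot: [0.71, 0.704, 0.0, 0.0]
wrist_force: [-1.8, 0.8, 11.0]
gripper_width: -0.002
finger_force: 5.3
```

Emit:
carry_out(series=[0, 0, 0.2, 0, 0, 0, 0, 0, 0, 0.2, 0, 0, 0, 0])

```text
time_s: 16.52
eef_pos: [0.4855, -0.1074, 0.0845]
tcp_rot: [0.71, 0.704, 0.0, 0.0]
wrist_force: [-7.2, 1.6, 32.2]
gripper_width: -0.0
finger_force: 16.3
```

Hit the stop (32 N). I'll back off slowly and read the force to confirm it was the spring travel.

Emit:
carry_out(series=[0, 0, -0.4, 0, 0, 0, 0, 0, 0, -0.5, 0, 0, 0, 0, 0, 0, -0.5, 0, 0, 0, 0])

```text
time_s: 16.9
eef_pos: [0.4853, -0.1074, 0.0874]
tcp_rot: [0.71, 0.704, 0.0, 0.0]
wrist_force: [0.4, 0.1, 2.9]
gripper_width: 0.002
finger_force: 1.7
```

Emit:
carry_out(series=[0, 0, -0.2, 0, 0, 0, 0, 0, 0, -0.2, 0, 0, 0, 0, 0, 0, -0.2, 0, 0, 0, 0])

```text
time_s: 17.27
eef_pos: [0.4853, -0.1074, 0.0893]
tcp_rot: [0.71, 0.704, 0.0, 0.0]
wrist_force: [1.2, -0.9, 2.0]
gripper_width: 0.001
finger_force: 1.2
```

Emit:
carry_out(series=[0, 0, -0.2, 0, 0, 0, 0, 0, 0, -0.2, 0, 0, 0, 0, 0, 0, -0.2, 0, 0, 0, 0])

```text
time_s: 17.65
eef_pos: [0.4845, -0.1072, 0.0911]
tcp_rot: [0.71, 0.704, -0.0, -0.001]
wrist_force: [-0.6, 0.5, 0.7]
gripper_width: 0.006
finger_force: 0.4
```

The spring force fades over .085–.091, which is the full 6 mm stroke. Retreat and do a last check.

Emit:
carry_out(series=[0, 0, -2, 0, 0, 0, 0, 0, 0, -6, 0, 0, 0, 0, 0, -3, -11, 0, 0, 0, 0, 0, -6, -12, 0, 0, 0, 0, 0, -8, -12, 0, 0, 0, 0, 0, -8, -12, 0, 0, 0, 0])

```text
time_s: 18.4
eef_pos: [0.4038, -0.1064, 0.2113]
tcp_rot: [0.711, 0.704, -0.0, -0.0]
wrist_force: [0.8, -0.1, -0.3]
gripper_width: 0.002
finger_force: 0.0
```

Run:
```python
from h import *
from workcell import order
p,R,s=state();print(p.round(3),s["time_s"],s["wrist_force"].round(1))
t,sd=load("t8"),load("s8");t2,s2=snap("top","t9"),snap("side","s9")
for a,b,box in((t,t2,(325,145,395,230)),(sd,s2,(270,200,390,330))):
    for c in("purple","yellow","green"):print(c,[q[0] for q in blobs(a,c,box)[0]],[q[0] for q in blobs(b,c,box)[0]])
print([q[0] for q in blobs(load("top0"),"red",(195,140,260,215),1)[0]],[q[0] for q in blobs(t2,"red",(195,140,260,215),1)[0]])
print(order.sign_off())
```

```text
[ 0.404 -0.106  0.211] 18.4 [ 0.8 -0.1 -0.3]
purple [[342.2, 167.9], [351.4, 167.5]] [[342.2, 168.0], [351.4, 167.5]]
yellow [[352.5, 161.0], [378.5, 162.0], [352.3, 174.1], [378.2, 175.1]] [[352.5, 161.0], [378.5, 161.8], [352.3, 174.1], [378.3, 175.0]]
green [[345.6, 211.6]] [[345.6, 211.7]]
purple [[327.7, 239.7], [333.0, 245.8]] [[327.7, 239.7], [333.0, 245.8]]
yellow [[340.6, 243.8], [328.9, 249.9], [356.8, 266.1], [344.5, 271.1]] [[340.6, 243.8], [328.9, 249.9], [356.8, 265.5], [344.4, 271.2]]
green [[291.7, 276.6]] [[292.0, 276.5]]
[[201.5, 175.5], [204.0, 175.0], [208.0, 176.0], [200.0, 178.0], [199.0, 181.5], [199.0, 188.0]] [[204.0, 175.0], [201.0, 176.0], [207.5, 176.0], [199.0, 181.5], [199.0, 188.0]]
the job is handed in; nothing more can be done
None
```

The purple-capped tube is home in both clips, the start button was pressed its full travel and is back out, the red-capped tube is where it was, and the job was handed in at about 18.5 s of robot time; no verdict came back.

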